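# Clip a charging module onto the worktop rail

### The job

Clip the loose charging module onto the free stretch of the worktop rail, between the tall supply block and the low end cheek. Hook its fixed lip under the rail edge nearest the robot while the other end is still raised, then rock that end down until the sprung foot clicks under the far edge and the module sits flat and square on the rail. The rail stands a little higher or lower and nearer or farther each time, so find it by feel, press no harder than the click needs, and leave the mug, the stapler and the spice jar where they are.

Things in the scene. Friction and masses are not known exactly. Their poses are not given: they have to be found in the camera images.
- rail_mid (a point): Nominal centre of the top of the aluminium rail, 38 mm above the worktop, known from its fixed black foot plate (120 x 300 x 13 mm). The real rail stands in slots: up to 6 mm higher or lower and 6 mm nearer or farther (not told). z up, y along the rail (216 mm and more free), x across, away from the robot. Flange 60 mm wide, 4 mm thick; both long edges overhang the 40 mm web by 10 mm.
- supply_top (a point): Centre of the top of the grey supply block, fixed on the foot plate over one end of the rail, left or right from run to run: 88 mm across the rail, 40 mm along it, top 80 mm above the worktop.
- cheek_top (a point): Centre of the top of the low grey end cheek, fixed on the foot plate over the other end of the rail: 88 mm across the rail, 16 mm along it, top 56 mm above the worktop.
- module_grip (a point): Loose white block-shaped module: point in its body to grip at, 36 mm above the sole, 24 mm under the top. Body 88 mm long (module x, -44 to +44 mm of this point), 40 mm wide (module y: the flat sides to grip), 60 mm tall; 0.13 to 0.25 kg. It starts upright on the worktop on its lip and foot, sole 14 mm up, lip towards the robot within 35 degrees.
- sole (a point): Same module: point of its flat sole, 2 mm towards the lip from below module_grip. Module x runs from the fixed lip (-x) to the sprung foot (+x), z out of its top. Fitted, it lies on the rail's top, 1 mm beyond its middle, axes agreeing. A rigid leg under the -x end (x -38 to -31 mm, down to z -14 mm, 36 mm wide) carries the lip; its inner face stops on the flange edge.
- lip (a point): Same module: upper edge of the lip's tip, at x -25, z -8.5 mm of sole. The lip is a rigid tongue reaching 6 mm inwards from the leg, 36 mm wide. The slot between sole and lip is 6.5 mm high at the leg, 8.5 mm at the tip, and takes the 4 mm flange best with the foot end raised 15 to 22 degrees. Hooked but not clicked, the module rests about 12 degrees tilted, even if let go.
- foot_part (a joint): Sprung black foot under the module's +x end: 0 = out (rest), up to 0.006 m = pushed back along module +x. Its nose catches 3 to 4 mm of the far flange edge, catch face at z -5.5 mm of sole; the lead-in face below slopes to x +30, z -14 mm. Spring 2 N plus 0.7 N per mm: it rides over the edge with 10 to 17 N pressed on the top above it, then snaps back to 0.
- press_pad (a point): Same module: centre of the ribbed grey thumb pad on its flat top above the foot (x +26, z +60 mm of sole): the place to press. The module can turn in the fingers under the load of the click, so pressing here with closed fingertips is surer.
- mug: White mug standing on the worktop beyond the left end of the rail, 92 x 127 x 95 mm, origin at the centre of its underside. Bystander.
- stapler: Black stapler lying on the worktop to the right of the module, 34 x 146 x 50 mm, origin at the centre of its underside. Bystander.
- paprika: Spice jar with white cap behind the rail, 47 mm across, 98 mm tall, origin at the centre of its underside. Bystander.

How it is judged:
By the outcome, as a careful person would: the job done as asked, in the order asked, and still so for the second after the job is handed in, with the robot touching nothing.
It also fails if it takes over 64 s, if anything falls off the work surface, if the arm or the gripper's body presses on something with over 40 N, if the wrist force passes 120 N, or if a joint passes its speed limit or range.

### The arm

A 6-joint arm with a two-finger parallel gripper is mounted at the origin on a cart in front of the work surface, level with it; the furniture and walls round the work are solid. World frame = base frame: x ahead of the robot, y to its left, z up, the work surface at z = 0. Lengths are in mm, angles in rad, forces in N, time in s.
With the tool pointing down it reaches from about 275 to 1000 mm from the base axis. Payload 8.4 kg.
Tool frame: the origin (TCP) lies on the centre line of the jaws, within the pads' length; the fingertips stand r.tip_reach ahead of it and the grasp point (between the pads) lies 11 mm behind it (r.tip_reach is the distance from the TCP to the fingertips, in mm); z points along the fingers, y is the line along which they close (so a half turn about z gives the same grasp; the last joint's range is limited). The gripper opens to 85 mm and grips with 20 to 120 N. Pads are 22 mm wide; open, the fingers measure 114 mm over their backs; the gripper's body (76 mm by 85 mm) begins 54 mm behind the grasp point. The pads swing forward as they close: fully open they stand 13 mm farther back than shut.
Start: joints at [1.186, 0.353, 1.633, -0, 1.155, -0.002], TCP at [233.448, 579.767, 239.281] pointing down, gripper open.
Joint ranges: [-2.63, 2.63], [-0.92, 2.1], [0.06, 2.66], [-1.3, 4.44], [0, 2.69], [-3.02, 3.02]. Speed limits (rad/s): [2.22, 2.22, 2.79, 3.14, 3.14, 3.14].

### API

Orientations are given as [roll, pitch, yaw] about the fixed x, y, z axes, in that order (R = Rz(yaw) Ry(pitch) Rx(roll)).
In Python, from rig import r gives the robot as it stands.
- The arm moves only by the tool carry_out, never from a script. Its argument "targets" is a list of rows, each an object with "dp": the shift along the tool's x, y, z in mm, a list of three; "yaw": the turn about the tool's z in degrees. A call has 1 to 12 rows; each row is the pose to reach, as a shift and turn from the pose commanded when the call began, along the tool's axes at that moment; what a row does not reach only later rows make up. A row lasts 1/8 s, in which the tool goes at most 62.5 mm and 10.7 degrees, less where a joint would pass 70% of its speed; a pose out of reach is approached as far as the arm can. A call with a gripper value outside its range is refused whole. "fingers" is the opening, from -1 (shut) to 1 (fully open), so that 0 is half open, set as the call begins (left out, the last holds). The fingers move at their own pace and stop on an object; "grip_force" is the grip in N (left out, the last holds). Time passes only in rows, so rows that repeat a pose let the fingers close. It gives the time, the measured TCP pose, the force, the opening and the grip force at its end, in the units of the state.
- r.sense(): the state, without advancing time (a new reading comes with each control period).
- r.grab_frame(name): name is "scene" or "top" or "wrist"; returns the picture (384x512x3 uint8, red, green, blue); there is no depth.
- r.get_calibration(name): a dict with "fx", "fy", "cx", "cy" (pixels), "rvec" (rotation vector, rad) and "tvec" (3), from world to camera coordinates, as OpenCV has them. Camera axes: x right, y down, z forward; pixel columns grow to the right and rows downward; lengths in mm; the calibration is good to about 2 mm. A picture is of the moment at which its call begins: read the wrist's pose just before it. get_calibration takes no time and is no camera call; for the wrist camera it gives the pose at the moment of the call.
- r.sign_off(): hands the job in; it is judged then, once.
The state is a dict: "clock": time; "qpos": joint angles; "qvel": joint speeds; "joint_efforts": joint torques, N m; "eef_pos": TCP position; "tcp_rot": TCP orientation; "contact_force": force on the tool from outside, world axes, zero at the start; "wrist_torque": the same for the moment, N m; "opening": opening from 0.0 (shut) to 1.0 (fully open); "grasp_force": force on a finger pad.
Only numpy, scipy, OpenCV 4.12 (cv2) and the standard library are available. Lean on these libraries where they do the work, as an engineer would, in place of code of your own. Each camera call takes 0.05 s, during which the arm holds its last target. There are 200 camera calls.

## Working session

There is one attempt and no reset: what is moved stays moved. The work goes in short steps, Python scripts to look and compute and a tool call to move; the robot and the scene stay as the last step left them, time stands still between calls to the robot, and variables do not carry over. Pictures are saved under pics/ and viewed, at most 10 in all, crops included, and the job is handed in when it is done.

Besides the shell and the picture viewer there is one more tool, called after "Request:" by a JSON object that holds its "api" and its "payload". carry_out: Moves the arm, as the interface text tells. Its arguments: {"type":"object","properties":{"targets":{"type":"array","items":{"type":"object","properties":{"dp":{"type":"array","items":{"type":"number"}},"yaw":{"type":"number"}}}},"fingers":{"type":"number"},"grip_force":{"type":"number"}},"required":["targets"]}

```bash
ls; mkdir -p pics; python3 - <<'E'
from rig import r
import cv2,numpy as np
s=r.sense(); print(s, r.tip_reach)
a=r.grab_frame("scene"); b=r.grab_frame("top")
cv2.imwrite("pics/scene.png",cv2.resize(a[:,:,::-1],(800,600),interpolation=cv2.INTER_CUBIC))
cv2.imwrite("pics/top.png",cv2.resize(b[:,:,::-1],(800,600),interpolation=cv2.INTER_CUBIC))
for n in("scene","top","wrist"):print(n,r.get_calibration(n))
E
```

```text
pics
{'clock': 0.0, 'qpos': array([ 1.18561897e+00,  3.53660196e-01,  1.63413873e+00,  3.47282459e-05,
        1.15521113e+00, -2.40282187e-03]), 'qvel': array([-0.00086378,  0.00164051,  0.00216014, -0.00046073, -0.00023933,
        0.00064681]), 'joint_efforts': array([ 2.62518970e-04, -6.05251265e+01, -3.42063975e+01,  1.48395579e-04,
        9.47505527e-03, -1.24887688e-05]), 'eef_pos': array([233.24915666, 579.33571802, 238.55218901]), 'tcp_rot': array([-3.14017533e+00, -3.51579514e-05,  2.75880405e+00]), 'contact_force': array([ 1.10871608, -0.72481995,  0.11151865]), 'wrist_torque': array([-0.0442806 ,  0.01755771,  0.00565868]), 'grasp_force': 0.0, 'opening': 0.9981415033460983} 8.0
scene {'fx': 395.7908728207385, 'fy': 395.7908728207385, 'cx': 249.36261341209232, 'cy': 198.31743634980663, 'rvec': array([ 1.97226501, -1.05243193,  0.56716821]), 'tvec': array([-311.97662498,  380.24617478,  783.96621727])}
top {'fx': 364.03493431098735, 'fy': 364.03493431098735, 'cx': 253.987253210744, 'cy': 190.65522612736964, 'rvec': array([ 2.17084546, -2.14510561,  0.12382081]), 'tvec': array([  11.99764562,  642.14982534, 1386.85603029])}
wrist {'fx': 312.531140955312, 'fy': 312.531140955312, 'cx': 254.00887583849638, 'cy': 194.08277537748873, 'rvec': array([-2.39249236, -1.61447018, -0.23900866]), 'tvec': array([-623.64425272,  -36.29232693,  378.75279289])}
```

View pics/scene.png

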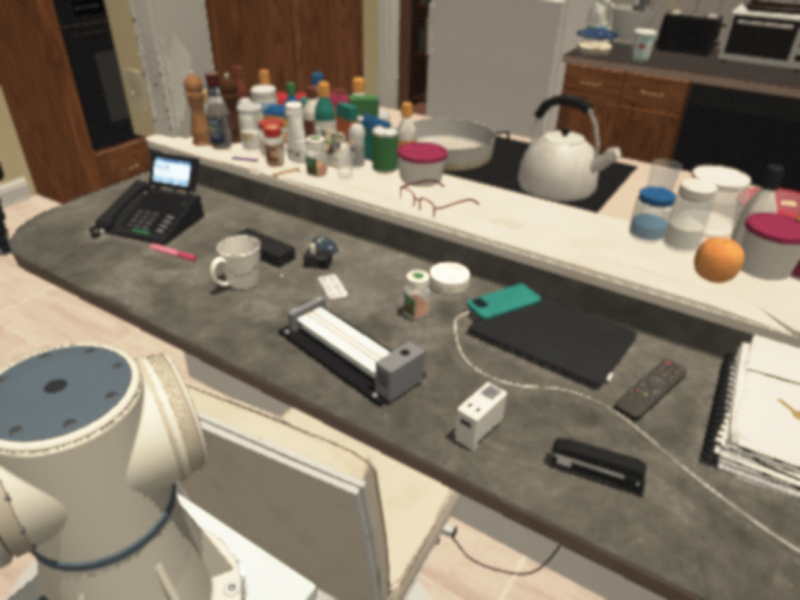

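View pics/top.png

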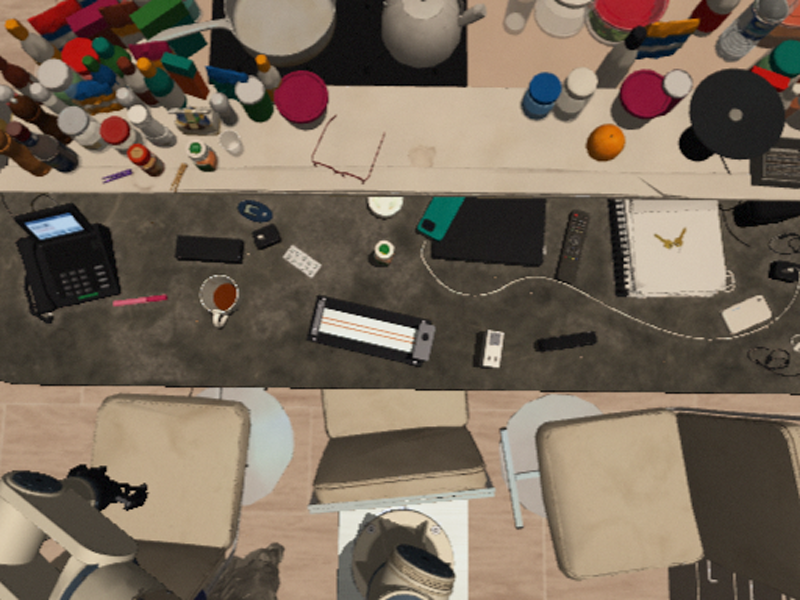

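The scene shows the rail with the supply block at its right end, around (400,368), and the low cheek at its left. The module is at (481,413), the stapler to its right, and the jar behind the rail. In the top view the rail centre is at (372,330), the module at (490,348) and the stapler at (565,341). Next I'll enlarge crops to measure.

```bash
cat > h.py <<'E'
import numpy as np,cv2
from rig import r
def cal(n):
    c=r.get_calibration(n);K=np.array([[c['fx'],0,c['cx']],[0,c['fy'],c['cy']],[0,0,1]])
    return K,cv2.Rodrigues(np.array(c['rvec']))[0],np.array(c['tvec'])
def back(n,uv,z,C=None):
    K,R,t=C or cal(n);uv=np.atleast_2d(uv).astype(float)
    d=(R.T@np.linalg.inv(K)@np.c_[uv,np.ones(len(uv))].T).T;o=-R.T@t
    return o+d*((z-o[2])/d[:,2])[:,None]
def proj(n,P,C=None):
    K,R,t=C or cal(n);q=(K@(R@np.atleast_2d(P).T+t[:,None])).T
    return q[:,:2]/q[:,2:]
E
python3 - <<'E'
from h import *
b=r.grab_frame("top")[:,:,::-1]; a=r.grab_frame("scene")[:,:,::-1]
# top crop x190-390,y180-240 -> x4 ; scene crop x175-335,y185-290 
B=cv2.resize(b[184:240,190:390],None,fx=4,fy=4,interpolation=cv2.INTER_CUBIC)
A=cv2.resize(a[185:290,175:335],None,fx=3.2,fy=3.2,interpolation=cv2.INTER_CUBIC)
im=np.zeros((B.shape[0]+A.shape[0],800,3),np.uint8);im[:B.shape[0]]=B;im[B.shape[0]:,:A.shape[1]]=A
cv2.imwrite("pics/c1.png",im);print(im.shape)
print(back("top",np.array([[372,330],[490,348]])/1.5625,38))
print(back("scene",np.array([[481,413]])/1.5625,50))
E
```

```text
(560, 800, 3)
[[ 560.78784047   80.55461246   38.        ]
 [ 519.65174814 -212.69595807   38.        ]]
[[ 510.72739682 -215.0012789    50.        ]]
```

View pics/c1.png

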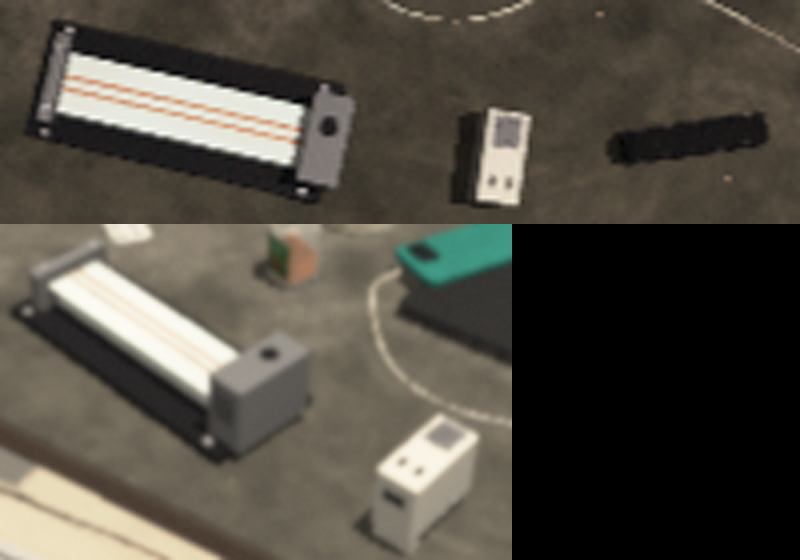

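```bash
python3 - <<'E'
from h import *
from scipy.optimize import least_squares
T=lambda l:np.array(l)/4+[190,184]
S=lambda l:(np.array(l)-[0,224])/3.2+[175,185]
Ct,Cs=cal("top"),cal("scene")
pl=back("top",T([(57,20),(345,82),(318,200),(28,138)]),13,Ct);print("plate",pl.round(1),pl.mean(0).round(1))
rl=back("top",T([(70,52),(308,103),(298,166),(57,110)]),38,Ct);print("rail",rl.round(1))
print("sup",back("top",T([(314,85),(354,98),(337,188),(298,182)]),80,Ct).round(1))
print("cheek",back("top",T([(62,28),(75,28),(52,124),(38,122)]),56,Ct).round(1))
m=back("top",T([(487,108),(530,112),(518,206),(476,200)]),74,Ct);print("mod",m.round(1),m.mean(0))
m2=back("scene",S([(438,413),(480,437),(420,492),(376,466)]),74,Cs);print("mod2",m2.round(1),m2.mean(0))
p2=back("scene",S([(14,312),(228,463)]),13,Cs);print("plate near2",p2.round(1))
s=r.sense();R=__import__("scipy.spatial.transform",fromlist=['R']).Rotation.from_euler('xyz',s['tcp_rot']).as_matrix();print(R.round(3))
for q in (pl,m,m2):print(np.degrees(np.arctan2(*(q[1]-q[2])[[1,0]])),np.degrees(np.arctan2(*(q[0]-q[3])[[1,0]])),np.degrees(np.arctan2(*(q[0]-q[1])[[1,0]])-np.pi/2),np.linalg.norm(q[1]-q[0]),np.linalg.norm(q[1]-q[2]))
K,Rc,t=cal("wrist");o=-Rc.T@t;print("cam in tool",R.T@(o-s['eef_pos']),(R.T@Rc.T).round(3))
E
```

```text
plate [[649.3 218.3  13. ]
 [590.7 -69.2  13. ]
 [474.2 -43.2  13. ]
 [531.6 243.6  13. ]] [561.5  87.4  13. ]
rail [[614.9 201.1  38. ]
 [567.8 -31.9  38. ]
 [506.6 -22.7  38. ]
 [558.1 212.2  38. ]]
sup [[582.  -36.1  80. ]
 [570.2 -73.9  80. ]
 [485.5 -58.4  80. ]
 [490.7 -21.8  80. ]]
cheek [[636.3 207.   56. ]
 [636.5 194.5  56. ]
 [543.5 214.1  56. ]
 [545.2 227.5  56. ]]
mod [[ 562.6 -200.3   74. ]
 [ 559.3 -240.9   74. ]
 [ 470.9 -228.8   74. ]
 [ 476.  -189.4   74. ]] [ 517.19772149 -214.84645738   74.        ]
mod2 [[ 561.1 -199.1   74. ]
 [ 553.8 -239.9   74. ]
 [ 471.2 -227.8   74. ]
 [ 477.3 -186.5   74. ]] [ 515.85959731 -213.32623661   74.        ]
plate near2 [[527.4 238.8  13. ]
 [468.8 -54.   13. ]]
[[-0.928  0.374 -0.   ]
 [ 0.374  0.928 -0.001]
 [-0.    -0.001 -1.   ]]
-12.553384614905497 -12.137719844039225 -11.520763516692428 293.3324244765988 119.347988552619
-7.828911927427725 -7.176898335262254 -4.646420155221597 40.790986046655135 89.31020660637549
-8.271709963598687 -8.497887141938987 -10.07251351984703 41.4356598987186 83.55661303142992
cam in tool [  75.06213729   -0.61431413 -133.56168779] [[-0.001 -0.957 -0.291]
 [ 1.    -0.001 -0.   ]
 [-0.    -0.291  0.957]]
```

```bash
cat >> h.py <<'E'
from scipy.spatial.transform import Rotation as Ro
def go(x,y,z,railyaw=None):
    "dp (tool axes) and yaw to put the TCP at x,y,z, tool x = -(part x) at given yaw"
    s=r.sense();R=Ro.from_euler('xyz',s['tcp_rot']).as_matrix()
    dp=R.T@(np.array([x,y,z])-s['eef_pos'])
    yw=0 if railyaw is None else -((railyaw+180-np.degrees(s['tcp_rot'][2])+180)%360-180)
    print('dp',dp.round(1),'yaw',round(yw,2),'|d|',np.linalg.norm(dp).round(1),'clk',round(s['clock'],2));return dp
E
python3 - <<'E'
from h import *
go(555,87,150,-11.9)
E
```

```text
dp [-482.3 -336.7   89.1] yaw -10.03 |d| 594.9 clk 0.2
```

Request:
{"api": "carry_out", "payload": {"targets": [{"dp":[-48,-34,4],"yaw":-1},{"dp":[-96,-67,8],"yaw":-2},{"dp":[-145,-101,12],"yaw":-3},{"dp":[-193,-135,16],"yaw":-4},{"dp":[-241,-168,30],"yaw":-5},{"dp":[-289,-202,40],"yaw":-6},{"dp":[-338,-236,50],"yaw":-7},{"dp":[-386,-269,65],"yaw":-8},{"dp":[-434,-303,80],"yaw":-9},{"dp":[-482,-337,89],"yaw":-10},{"dp":[-482,-337,89],"yaw":-10},{"dp":[-482,-337,89],"yaw":-10}], "fingers": -1, "grip_force": 25}}

```text
clock: 1.7
eef_pos: [554.3, 87.1, 150.0]
tcp_rot: [-3.142, -0.001, 2.932]
contact_force: [-0.6, -0.0, -0.0]
opening: -0.003
grasp_force: 0.0
```

```bash
python3 - <<'E'
from h import *
s=r.sense();print(s['eef_pos'],np.degrees(s['tcp_rot']),s['contact_force'],s['opening'])
C=cal("wrist");a=r.grab_frame("wrist")[:,:,::-1]
cv2.imwrite("pics/w1.png",cv2.resize(a,(800,600),interpolation=cv2.INTER_CUBIC))
np.save("w1.npy",np.array(C,dtype=object),allow_pickle=True)
E
```

```text
[554.27237193  87.08549483 150.03463396] [-1.79999777e+02 -5.37141493e-02  1.67999505e+02] [-0.64665637 -0.03063268 -0.04404636] -0.003421660518616912Traceback (most recent call last):
  File "<stdin>", line 5, in <module>
ValueError: could not broadcast input array from shape (3,3) into shape (3,)
```

View pics/w1.png

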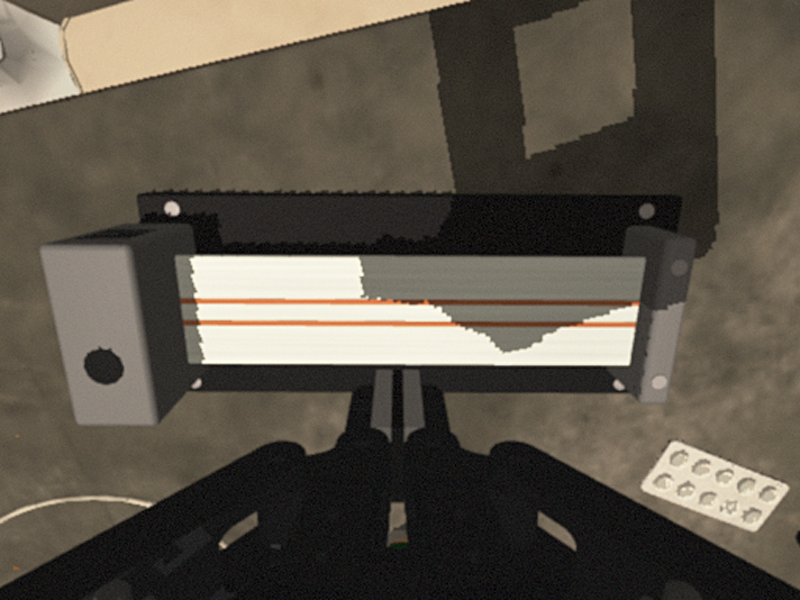

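The wrist view shows the flange's near edge at row 256 (columns 175–645) and its far edge at row 365. The plate's near edge is at row 195, the supply block is on the left of the image and the cheek on the right.

```bash
python3 - <<'E'
from h import *
q=lambda l:np.array(l)/1.5625
C=cal("wrist")
pl=back("wrist",q([(138,194),(682,196)]),13,C);d=pl[0]-pl[1];yaw=np.degrees(np.arctan2(d[1],d[0]))
print("plate",pl.round(1),yaw+90,np.linalg.norm(d))
a=np.radians(-11.7);ux=np.array([np.cos(a),np.sin(a)]);uy=np.array([-ux[1],ux[0]])
print("plate centre guess",pl[:,:2].mean(0)+60*ux)
for z in range(32,46,2):
    e=back("wrist",q([(175,255.5),(645,257),(190,364),(633,366)]),z,C)[:,:2]
    n,f=e[:2].mean(0),e[2:].mean(0)
    print(z,'width',((f-n)@ux).round(1),'mid',((n+f)/2).round(1),'offs vs plate',(((n+f)/2-pl[:,:2].mean(0))@ux-60).round(1),'yaw',[np.degrees(np.arctan2(*(k[0]-k[1])[[1,0]])).round(2)+90 for k in(e[:2],e[2:])])
    if z==38: print('pos along',[(k@uy).round(1) for k in e])
print(proj("wrist",[0,0,0],C)*0, (np.array([554.3,87.1])@ux,np.array([554.3,87.1])@uy))
for p,z in(((158,424),80),((130,244),80),((640,400),56)): print(back("wrist",q([p]),z,C)[0][:2]@uy)
E
```

```text
plate [[471.3 -38.8  13. ]
 [533.7 250.   13. ]] -12.192140041808358 295.4582197876245
plate centre guess [561.27509984  93.40256831]
32 width 61.9 mid [562.2  93.3] offs vs plate 0.9 yaw [np.float64(-12.180000000000007), np.float64(-12.280000000000001)]
34 width 61.4 mid [561.5  93.4] offs vs plate 0.2 yaw [np.float64(-12.180000000000007), np.float64(-12.280000000000001)]
36 width 60.9 mid [560.9  93.4] offs vs plate -0.4 yaw [np.float64(-12.180000000000007), np.float64(-12.280000000000001)]
38 width 60.4 mid [560.2  93.5] offs vs plate -1.1 yaw [np.float64(-12.180000000000007), np.float64(-12.280000000000001)]
pos along [np.float64(84.5), np.float64(324.8), np.float64(84.5), np.float64(326.9)]
40 width 59.9 mid [559.6  93.6] offs vs plate -1.7 yaw [np.float64(-12.180000000000007), np.float64(-12.280000000000001)]
42 width 59.5 mid [558.9  93.7] offs vs plate -2.4 yaw [np.float64(-12.180000000000007), np.float64(-12.280000000000001)]
44 width 59.0 mid [558.3  93.7] offs vs plate -3.0 yaw [np.float64(-12.180000000000007), np.float64(-12.280000000000001)]
[[-0. -0.]] (np.float64(525.1204305020925), np.float64(197.69530462127062))
84.84323021365313
85.66259875128233
323.6973772050877
```

Request:
{"api": "carry_out", "payload": {"targets": [{"dp":[0,-2,40],"yaw":0},{"dp":[0,-4,80],"yaw":0.2},{"dp":[0,-7,95],"yaw":0.2},{"dp":[0,-7,95],"yaw":0.2},{"dp":[0,-7,97],"yaw":0.2},{"dp":[0,-7,97],"yaw":0.2}]}}

```text
clock: 2.5
eef_pos: [554.1, 80.5, 54.5]
tcp_rot: [3.141, 0.002, 2.93]
contact_force: [-0.4, 0.3, -0.2]
opening: -0.002
grasp_force: 0.0
```

Request:
{"api": "carry_out", "payload": {"targets": [{"dp":[0,0,1],"yaw":0},{"dp":[0,0,2],"yaw":0},{"dp":[0,0,2],"yaw":0}]}}

```text
clock: 2.88
eef_pos: [553.2, 80.2, 51.3]
tcp_rot: [-3.142, -0.0, 2.93]
contact_force: [-1.1, 0.7, 0.7]
opening: -0.007
grasp_force: 0.0
```

Request:
{"api": "carry_out", "payload": {"targets": [{"dp":[0,0,1],"yaw":0},{"dp":[0,0,2],"yaw":0},{"dp":[0,0,2],"yaw":0}]}}

```text
clock: 3.25
eef_pos: [553.1, 80.3, 49.1]
tcp_rot: [-3.141, -0.0, 2.93]
contact_force: [-1.4, -0.2, 0.6]
opening: -0.004
grasp_force: 0.0
```

Request:
{"api": "carry_out", "payload": {"targets": [{"dp":[0,0,1],"yaw":0},{"dp":[0,0,2],"yaw":0},{"dp":[0,0,2],"yaw":0}]}}

```text
clock: 3.62
eef_pos: [553.3, 80.3, 47.9]
tcp_rot: [3.142, 0.0, 2.93]
contact_force: [-2.8, 0.2, 8.8]
opening: -0.004
grasp_force: 4.4
```

Request:
{"api": "carry_out", "payload": {"targets": [{"dp":[0,0,1],"yaw":0},{"dp":[0,0,1.5],"yaw":0},{"dp":[0,0,1.5],"yaw":0}]}}

```text
clock: 4.0
eef_pos: [553.4, 80.3, 47.8]
tcp_rot: [3.141, 0.0, 2.93]
contact_force: [-8.6, -0.7, 27.2]
opening: -0.003
grasp_force: 13.5
```

```bash
python3 - <<'E'
from h import *
go(510,-214,170,-8)
E
```

```text
dp [ -19.5 -296.8 -122.2] yaw -4.13 |d| 321.6 clk 4.0
```

Request:
{"api": "carry_out", "payload": {"targets": [{"dp":[0,0,-50],"yaw":0},{"dp":[0,0,-100],"yaw":0},{"dp":[-3,-40,-125],"yaw":-1},{"dp":[-6,-95,-125],"yaw":-2},{"dp":[-10,-150,-125],"yaw":-3},{"dp":[-13,-205,-125],"yaw":-4},{"dp":[-16,-260,-125],"yaw":-4},{"dp":[-19,-297,-125],"yaw":-4},{"dp":[-19,-297,-125],"yaw":-4},{"dp":[-19,-297,-125],"yaw":-4}], "fingers": 1}}

```text
clock: 5.25
eef_pos: [509.2, -213.6, 170.6]
tcp_rot: [3.141, -0.0, 2.999]
contact_force: [0.2, 0.3, 0.3]
opening: 1.001
grasp_force: 0.0
```

```bash
python3 - <<'E'
from h import *
s=r.sense();print(s['eef_pos'],np.degrees(s['tcp_rot']),s['contact_force'],s['opening'])
a=r.grab_frame("wrist")[:,:,::-1]
cv2.imwrite("pics/w2.png",cv2.resize(a,(800,600),interpolation=cv2.INTER_CUBIC))
E
```

```text
[ 509.24216667 -213.62981227  170.61670303] [ 1.79975198e+02 -2.20783898e-02  1.71838476e+02] [0.15216742 0.33491735 0.29612599] 1.0007383388409505
```

View pics/w2.png

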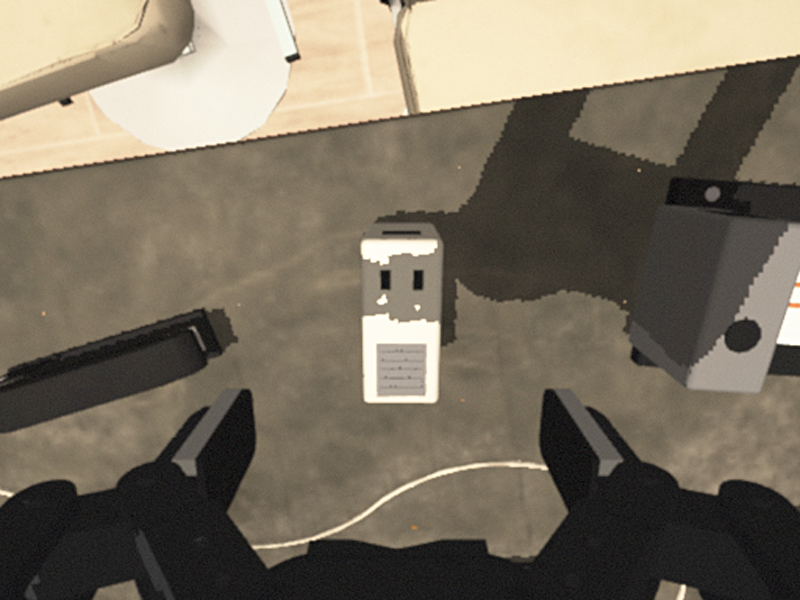

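```bash
python3 - <<'E'
from h import *
q=lambda l:np.array(l)/1.5625
C=cal("wrist")
m=back("wrist",q([(361,237),(442,239),(439,403),(362,402)]),74,C)
print(m.round(1),m.mean(0));
for a,b in((3,0),(2,1)):print(np.degrees(np.arctan2(*(m[a]-m[b])[[1,0]])),np.linalg.norm(m[a]-m[b]))
print(np.linalg.norm(m[0]-m[1]))
print("stapler",back("wrist",q([(215,330),(215,355),(236,330)]),25,C).round(1))
go(m.mean(0)[0],m.mean(0)[1],39,-8)
E
```

```text
[[ 469.4 -225.1   74. ]
 [ 475.8 -187.2   74. ]
 [ 561.6 -198.8   74. ]
 [ 555.3 -238.7   74. ]] [ 515.53625726 -212.46583251   74.        ]
-9.044765256010205 86.97642795299035
-7.667304562798399 86.61749143104838
38.37204836801011
stapler [[ 520.1 -326.8   25. ]
 [ 536.1 -330.9   25. ]
 [ 521.9 -314.2   25. ]]
dp [ -6.1   1.6 131.6] yaw -0.11 |d| 131.8 clk 5.3
```

Request:
{"api": "carry_out", "payload": {"targets": [{"dp":[-6,1,0],"yaw":0},{"dp":[-6,1,50],"yaw":0},{"dp":[-6,1,95],"yaw":0},{"dp":[-6,1,120],"yaw":0},{"dp":[-6,1,131],"yaw":0},{"dp":[-6,1,131],"yaw":0},{"dp":[-6,1,131],"yaw":0}], "fingers": 0.4}}

```text
clock: 6.18
eef_pos: [516.4, -214.1, 40.9]
tcp_rot: [-3.141, 0.002, 3.0]
contact_force: [0.1, 0.2, -0.9]
opening: 0.7
grasp_force: 0.0
```

Request:
{"api": "carry_out", "payload": {"targets": [{"dp":[0,0,0],"yaw":0},{"dp":[0,0,0],"yaw":0},{"dp":[0,0,0],"yaw":0},{"dp":[0,0,0],"yaw":0},{"dp":[0,0,0],"yaw":0},{"dp":[0,0,0],"yaw":0},{"dp":[0,0,0],"yaw":0},{"dp":[0,0,0],"yaw":0}], "fingers": -1, "grip_force": 25}}

```text
clock: 7.18
eef_pos: [516.2, -214.3, 40.8]
tcp_rot: [-3.141, 0.002, 2.999]
contact_force: [-0.5, 0.6, 7.5]
opening: 0.46
grasp_force: 31.8
```

```bash
cat >> h.py <<'E'
a=np.radians(-12.2);UX=np.array([np.cos(a),np.sin(a)]);UY=np.array([-UX[1],UX[0]]);M=np.array([559.6,93.6])
def rail(X,Y,z):
    p=M+X*UX+Y*UY; return go(p[0],p[1],z,-12.2)
def where():
    s=r.sense();d=s['eef_pos'][:2]-M;print('rail X,Y,z',(d@UX).round(2),(d@UY).round(2),s['eef_pos'][2].round(2),'yaw',np.degrees(s['tcp_rot'][2]).round(2)-180,'F',s['contact_force'].round(1),'clk',round(s['clock'],2));return s
E
python3 - <<'E'
from h import *
where();rail(-40,0,170);rail(-40,0,90)
E
```

```text
rail X,Y,z 22.63 -310.08 40.82 yaw -8.139999999999986 F [-0.5  0.6  7.5] clk 7.17
dp [  40.3  313.7 -129.4] yaw 4.06 |d| 341.7 clk 7.17
dp [ 40.4 313.7 -49.4] yaw 4.06 |d| 320.1 clk 7.17
```

Request:
{"api": "carry_out", "payload": {"targets": [{"dp":[0,0,-20],"yaw":0},{"dp":[0,0,-60],"yaw":0},{"dp":[0,10,-110],"yaw":0},{"dp":[8,60,-130],"yaw":1},{"dp":[16,110,-130],"yaw":2},{"dp":[24,160,-130],"yaw":3},{"dp":[32,210,-130],"yaw":4},{"dp":[40,260,-130],"yaw":4},{"dp":[40,305,-130],"yaw":4},{"dp":[40,314,-100],"yaw":4},{"dp":[40,314,-60],"yaw":4},{"dp":[40,314,-50],"yaw":4}]}}

```text
clock: 8.68
eef_pos: [518.3, 102.4, 87.8]
tcp_rot: [-3.14, -0.004, 2.93]
contact_force: [-0.4, 0.0, -1.9]
opening: 0.467
grasp_force: 30.9
```

```bash
python3 - <<'E'
from h import *
s=where();print(s['opening'],s['grasp_force'])
a=r.grab_frame("wrist")[:,:,::-1];b=r.grab_frame("scene")[:,:,::-1]
im=np.hstack([cv2.resize(a,(440,330)),cv2.resize(b[150:290,190:340],(354,330),interpolation=cv2.INTER_CUBIC)])
cv2.imwrite("pics/w3.png",im)
E
```

```text
rail X,Y,z -42.2 -0.16 87.79 yaw -12.110000000000014 F [-0.4  0.  -1.9] clk 8.68
0.4667909673821796 30.86869776248932
```

View pics/w3.png

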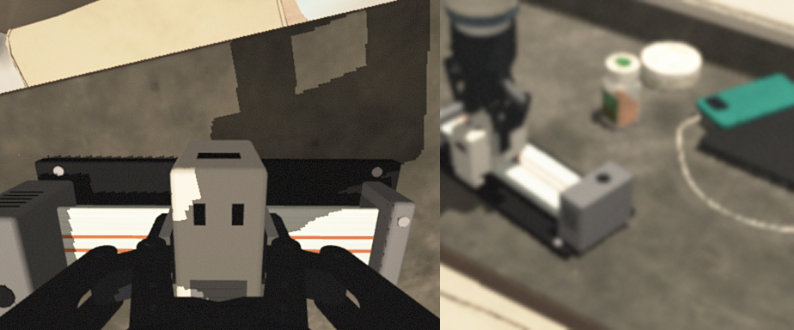

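The module is held level and square, with its lip side nearest and its foot over the rail. Next I'll set the foot down on the rail and drag back and down, so that end swings up.

Request:
{"api": "carry_out", "payload": {"targets": [{"dp":[-2,0,3],"yaw":0},{"dp":[-2,0,5],"yaw":0},{"dp":[-2,0,6],"yaw":0},{"dp":[-2,0,7],"yaw":0},{"dp":[-2,0,7],"yaw":0}], "grip_force": 20}}

```text
clock: 9.4
eef_pos: [522.2, 102.1, 82.8]
tcp_rot: [-3.142, 0.0, 2.93]
contact_force: [0.1, -0.5, -1.8]
opening: 0.461
grasp_force: 30.9
```

Request:
{"api": "carry_out", "payload": {"targets": [{"dp":[1,0,1],"yaw":0},{"dp":[2,0,2],"yaw":0},{"dp":[3,0,3],"yaw":0},{"dp":[3,0,3],"yaw":0}]}}

```text
clock: 9.9
eef_pos: [520.0, 102.7, 80.4]
tcp_rot: [3.141, 0.002, 2.93]
contact_force: [-0.5, -2.6, 5.1]
opening: 0.47
grasp_force: 31.7
```

Request:
{"api": "carry_out", "payload": {"targets": [{"dp":[1,0,1],"yaw":0},{"dp":[2.5,0,2],"yaw":0},{"dp":[4,0,3],"yaw":0},{"dp":[5,0,4],"yaw":0},{"dp":[5,0,4],"yaw":0}]}}

```text
clock: 10.52
eef_pos: [515.7, 104.0, 77.0]
tcp_rot: [3.141, 0.003, 2.93]
contact_force: [-0.8, -1.8, 10.0]
opening: 0.466
grasp_force: 32.4
```

```bash
python3 - <<'E'
from h import *
s=where();print(s['opening'],s['grasp_force'],s['wrist_torque'])
E
```

```text
rail X,Y,z -45.08 0.89 77.01 yaw -12.120000000000005 F [-0.8 -1.8 10. ] clk 10.53
0.46629711847205374 32.35215961933136 [-0.31193339 -0.16540075 -0.01234707]
```

Request:
{"api": "carry_out", "payload": {"targets": [{"dp":[1.5,0,1],"yaw":0},{"dp":[3,0,2],"yaw":0},{"dp":[4.5,0,3],"yaw":0},{"dp":[6,0,4],"yaw":0},{"dp":[7.5,0,5],"yaw":0},{"dp":[9,0,6],"yaw":0},{"dp":[9,0,6],"yaw":0}]}}

```text
clock: 11.4
eef_pos: [507.1, 105.8, 70.8]
tcp_rot: [3.141, 0.003, 2.93]
contact_force: [0.8, -1.2, 5.0]
opening: 0.463
grasp_force: 31.9
```

```bash
python3 - <<'E'
from h import *
s=where();print(s['opening'],s['grasp_force'],s['wrist_torque'])
a=r.grab_frame("wrist")[:,:,::-1]
cv2.imwrite("pics/w4.png",cv2.resize(a,(800,600),interpolation=cv2.INTER_CUBIC))
E
```

```text
rail X,Y,z -53.89 0.88 70.76 yaw -12.120000000000005 F [ 0.8 -1.2  5. ] clk 11.4
0.46346948610575145 31.886492371559143 [-0.43518264 -0.53748452 -0.10713049]
```

View pics/w4.png

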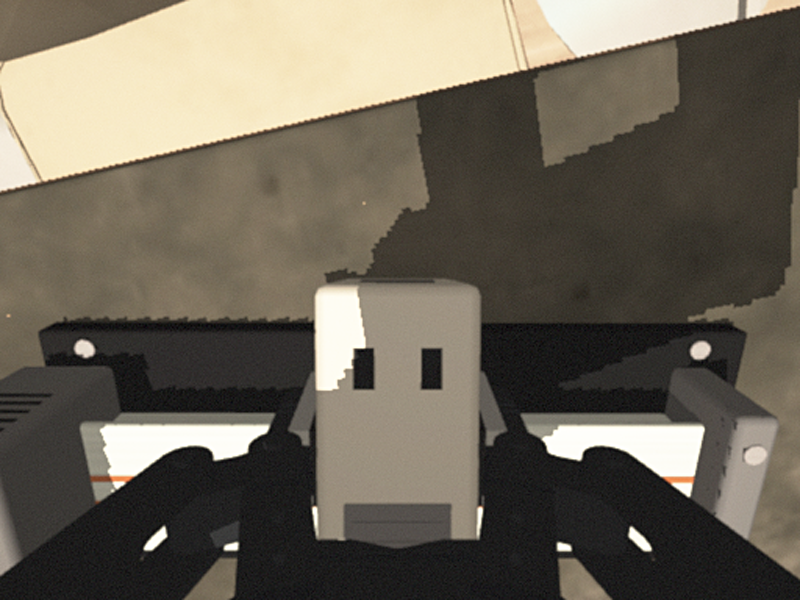

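```bash
cat >> h.py <<'E'
from scipy.optimize import least_squares
def tilt(px800):
    "fit x,z (rail frame rel. TCP) of sole origin and tilt from top corners lipL,lipR,footR,footL in 800x600 px"
    s=r.sense();C=cal("wrist");px=np.array(px800)/1.5625
    T=s['eef_pos'];top=np.array([[-42,20,60],[-42,-20,60],[46,-20,60],[46,20,60]],float) # sole coords
    top[:,1]*=1
    def pts(p):
        x,y,z,th=p;c,sn=np.cos(th),np.sin(th)
        X=top[:,0]*c-top[:,2]*sn+x;Z=top[:,0]*sn+top[:,2]*c+z
        return np.c_[T[:2]+X[:,None]*UX+(top[:,1]+y)[:,None]*UY,T[2]+Z]
    order=[1,0,3,2]  # image left = -y side
    f=lambda p:(proj("wrist",pts(p)[order],C)-px).ravel()
    o=least_squares(f,[-2,0,-25,.2]);p=o.x
    c,sn=np.cos(p[3]),np.sin(p[3])
    P=lambda x,z:(np.array([x*c-z*sn+p[0],x*sn+z*c+p[2]])).round(1)
    print('sole rel tcp',p[:3].round(1),'tilt',np.degrees(p[3]).round(1),'res',o.fun.round(1))
    for n,q in dict(grip=(2,36),liptip=(-25,-8.5),slotroot_sole=(-31,0),slotroot_lip=(-31,-6.5),leg=(-38,-14),foot=(30,-14)).items():print(n,P(*q))
    return p
E
python3 - <<'E'
from h import *
tilt([(316,288),(480,286),(478,540),(318,540)])
E
```

```text
sole rel tcp [-14.4  -0.3 -42.3] tilt -9.3 res [ -2.5  -1.7   2.8  -0.4 -10.4   1.3  10.    1.4]
grip [-6.6 -7.1]
liptip [-40.5 -46.6]
slotroot_sole [-45.  -37.3]
slotroot_lip [-46.1 -43.7]
leg [-54.2 -50. ]
foot [ 12.9 -61. ]
```

```bash
cat >> h.py <<'E'
H=cv2.getPerspectiveTransform(np.float32([(361,237),(442,239),(439,403),(362,402)]),np.float32([(-42,-20),(-42,20),(46,20),(46,-20)]))
F2=np.float32([(380,270),(391,270),(391,290),(380,290),(413,270),(424,270),(424,290),(413,290),(377,344),(426,344)])
FT=cv2.perspectiveTransform(F2[None],H)[0]  # module x,y on the top
def tilt2(corn,feat):
    s=r.sense();C=cal("wrist");px=np.array(list(corn)+list(feat),float)/1.5625
    XY=np.r_[[(-42,-20),(-42,20)],FT];T=s['eef_pos']
    def pts(p):
        x,y,z,th=p;c,sn=np.cos(th),np.sin(th)
        return np.c_[T[:2]+(XY[:,0]*c-60*sn+x)[:,None]*UX+(XY[:,1]+y)[:,None]*UY,T[2]+XY[:,0]*sn+60*c+z]
    f=lambda p:(proj("wrist",pts(p),C)-px).ravel()
    o=least_squares(f,[-2,0,-25,.2],loss='soft_l1');p=o.x;c,sn=np.cos(p[3]),np.sin(p[3])
    P=lambda x,z:(np.array([x*c-z*sn+p[0],x*sn+z*c+p[2]])).round(1)
    print('sole rel tcp',p[:3].round(1),'tilt',np.degrees(p[3]).round(1),'res',f(p).round(1))
    for n,q in dict(grip=(2,36),liptip=(-25,-8.5),slotroot_sole=(-31,0),slotroot_lip=(-31,-6.5),leg=(-38,-14),foot=(30,-14)).items():print(n,P(*q))
E
python3 - <<'E'
from h import *
print(FT.round(1).tolist())
tilt2([(316,288),(480,286)],[(354,349),(374,349),(374,389),(354,389),(421,348),(442,348),(442,388),(421,388),(345,504),(451,504)])
E
```

```text
[[-25.299999237060547, -10.699999809265137], [-25.5, -5.199999809265137], [-15.0, -5.199999809265137], [-14.899999618530273, -10.699999809265137], [-25.700000762939453, 5.800000190734863], [-25.799999237060547, 11.300000190734863], [-15.399999618530273, 11.399999618530273], [-15.300000190734863, 5.900000095367432], [13.899999618530273, -12.199999809265137], [13.399999618530273, 12.800000190734863]]
sole rel tcp [ 12.   -0.6 -30.6] tilt 15.8 res [ 0.2 -3.6 -1.9 -2.3 -0.   0.2  1.2 -0.2  1.3  0.9  0.   1.2 -0.7 -0.2
 -0.1 -0.5  0.2  0.6 -0.5  0.9  2.   0.6 -2.2 -0.6]
grip [4.1 4.6]
liptip [ -9.7 -45.6]
slotroot_sole [-17.8 -39.1]
slotroot_lip [-16.  -45.3]
leg [-20.7 -54.5]
foot [ 44.7 -35.9]
```

Tilt is about 16°. I'll add a little more, then lift and move to the hooking position.

Request:
{"api": "carry_out", "payload": {"targets": [{"dp":[1.5,0,1],"yaw":0},{"dp":[3,0,2],"yaw":0},{"dp":[3,0,2],"yaw":0}]}}

```text
clock: 11.82
eef_pos: [504.3, 106.6, 68.7]
tcp_rot: [3.14, 0.003, 2.93]
contact_force: [0.1, -1.3, 5.5]
opening: 0.459
grasp_force: 31.7
```

```bash
python3 - <<'E'
from h import *
where();rail(-25,0,95)
rail(-25,0,76.5)
E
```

```text
rail X,Y,z -56.82 0.98 68.7 yaw -12.120000000000005 F [ 0.1 -1.3  5.5] clk 11.82
dp [-31.9  -1.  -26.2] yaw 0.08 |d| 41.3 clk 11.82
dp [-31.8  -1.   -7.7] yaw 0.08 |d| 32.8 clk 11.82
```

Request:
{"api": "carry_out", "payload": {"targets": [{"dp":[0,0,-12],"yaw":0},{"dp":[0,0,-26],"yaw":0},{"dp":[-16,-1,-26],"yaw":0},{"dp":[-32,-1,-26],"yaw":0},{"dp":[-32,-1,-26],"yaw":0},{"dp":[-32,-1,-18],"yaw":0},{"dp":[-32,-1,-12],"yaw":0},{"dp":[-32,-1,-8],"yaw":0},{"dp":[-32,-1,-8],"yaw":0},{"dp":[-32,-1,-8],"yaw":0}]}}

```text
clock: 13.08
eef_pos: [533.8, 98.7, 75.9]
tcp_rot: [3.142, 0.0, 2.93]
contact_force: [0.4, 0.4, -2.1]
opening: 0.465
grasp_force: 30.9
```

```bash
python3 - <<'E'
from h import *
where()
a=r.grab_frame("wrist")[:,:,::-1];b=r.grab_frame("scene")[:,:,::-1]
im=np.hstack([cv2.resize(a,(480,360),interpolation=cv2.INTER_CUBIC),cv2.resize(b[195:270,175:242],(320,360),interpolation=cv2.INTER_CUBIC)])
cv2.imwrite("pics/w5.png",im)
E
```

```text
rail X,Y,z -26.28 -0.47 75.88 yaw -12.129999999999995 F [ 0.4  0.4 -2.1] clk 13.07
```

View pics/w5.png

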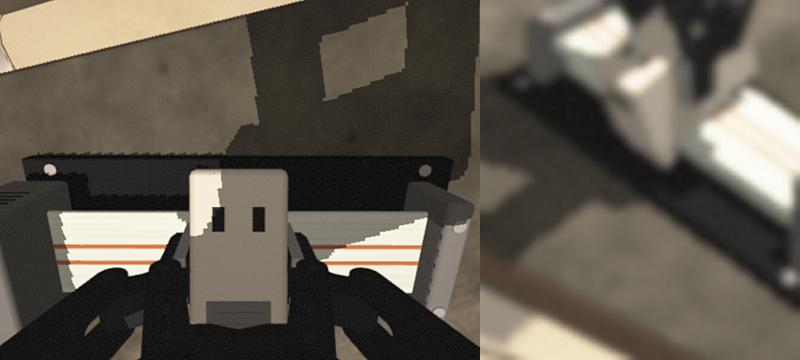

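The module is tilted about 19° and clear of the rail, with its lip in front of the near edge. I'll raise it a touch and advance by feel.

Request:
{"api": "carry_out", "payload": {"targets": [{"dp":[0,0,-0.8],"yaw":0},{"dp":[-2,0,-0.8],"yaw":0},{"dp":[-4,0,-0.8],"yaw":0},{"dp":[-6,0,-0.8],"yaw":0},{"dp":[-6,0,-0.8],"yaw":0}]}}

```text
clock: 13.8
eef_pos: [539.9, 97.3, 76.6]
tcp_rot: [3.142, 0.0, 2.93]
contact_force: [0.4, -0.5, -2.0]
opening: 0.464
grasp_force: 30.9
```

Request:
{"api": "carry_out", "payload": {"targets": [{"dp":[-1,0,0],"yaw":0},{"dp":[-2,0,0],"yaw":0},{"dp":[-3,0,0],"yaw":0},{"dp":[-3,0,0],"yaw":0}]}}

```text
clock: 14.3
eef_pos: [542.7, 96.7, 76.6]
tcp_rot: [3.142, 0.0, 2.93]
contact_force: [-1.2, 0.1, -2.6]
opening: 0.464
grasp_force: 30.9
```

Request:
{"api": "carry_out", "payload": {"targets": [{"dp":[-1,0,0],"yaw":0},{"dp":[-2,0,0],"yaw":0},{"dp":[-2,0,0],"yaw":0}]}}

```text
clock: 14.68
eef_pos: [543.4, 96.5, 76.3]
tcp_rot: [-3.141, -0.002, 2.93]
contact_force: [-4.4, 2.1, 1.0]
opening: 0.466
grasp_force: 31.2
```

Request:
{"api": "carry_out", "payload": {"targets": [{"dp":[-1,0,0],"yaw":0},{"dp":[-2,0,0],"yaw":0},{"dp":[-2,0,0],"yaw":0}]}}

```text
clock: 15.05
eef_pos: [544.8, 96.0, 76.0]
tcp_rot: [-3.141, -0.003, 2.93]
contact_force: [-4.6, 2.1, -1.2]
opening: 0.467
grasp_force: 30.9
```

Request:
{"api": "carry_out", "payload": {"targets": [{"dp":[-1,0,0],"yaw":0},{"dp":[-2,0,0],"yaw":0},{"dp":[-2,0,0],"yaw":0}]}}

```text
clock: 15.42
eef_pos: [546.4, 95.7, 75.7]
tcp_rot: [-3.141, -0.004, 2.929]
contact_force: [-5.7, 3.1, -3.2]
opening: 0.465
grasp_force: 30.7
```

```bash
python3 - <<'E'
from h import *
s=where();print(s['wrist_torque'])
a=r.grab_frame("wrist")[:,:,::-1]
cv2.imwrite("pics/w6.png",cv2.resize(a,(800,600),interpolation=cv2.INTER_CUBIC))
E
```

```text
rail X,Y,z -13.35 -0.78 75.74 yaw -12.159999999999997 F [-5.7  3.1 -3.2] clk 15.43
[ 0.61620436  1.07905898 -0.03344645]
```

View pics/w6.png

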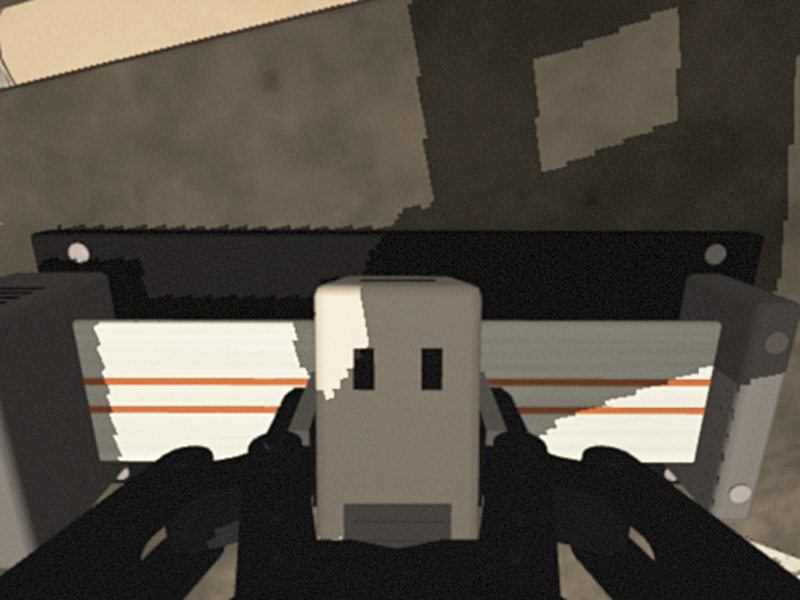

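```bash
python3 - <<'E'
from h import *
q=lambda l:np.array(l)/1.5625
e=back("wrist",q([(74,320),(720,321),(100,461),(694,462)]),40)[:,:2]
print(((e-M)@UX).round(1),((e-M)@UY).round(1))
p=back("wrist",q([(32,234),(762,233)]),13)[:,:2];print(((p-M)@UX).round(1))
tilt2([(315,287),(481,287)],[(354,349),(374,349),(374,389),(354,389),(421,348),(442,348),(442,389),(421,388),(344,504),(451,504)])
E
```

```text
[-30.7 -30.3  29.1  29.5] [-119.7  117.1 -120.6  118. ]
[-58.1 -58.5]
sole rel tcp [ 10.6  -0.6 -30.7] tilt 14.4 res [ 0.4 -3.1 -2.1 -3.1 -0.2  0.3  1.1 -0.1  1.2  1.  -0.1  1.3 -0.7 -0.1
  0.1 -0.4  0.3  0.1 -0.5  1.   2.6  0.5 -2.2 -0.6]
grip [3.6 4.7]
liptip [-11.5 -45.1]
slotroot_sole [-19.4 -38.4]
slotroot_lip [-17.8 -44.7]
leg [-22.7 -53.7]
foot [ 43.2 -36.7]
```

```bash
python3 - <<'E'
from h import *
im=cv2.imread("pics/w3.png")[130:300,160:280]
g=cv2.resize(im,None,fx=5,fy=5,interpolation=cv2.INTER_CUBIC)
k=800/440
tilt2(np.array([(172,153),(267,153)])*k,np.array([(193,204),(205,204),(205,225),(193,225),(231,204),(243,204),(243,225),(231,225),(190,281),(246,281)])*k)
E
```

```text
sole rel tcp [ -0.5  -0.9 -30.4] tilt 1.1 res [-4.2 14.6 -0.7 14.6 -0.8 -0.6  0.2 -1.   0.7  0.4 -0.1  0.7  0.1 -1.6
  1.2 -1.9  0.8 -0.4 -0.  -0.2  1.4  0.8 -1.  -0.1]
grip [0.9 5.6]
liptip [-25.3 -39.4]
slotroot_sole [-31.5 -31. ]
slotroot_lip [-31.4 -37.5]
leg [-38.2 -45.1]
foot [ 29.8 -43.9]
```

The fit puts the lip tip about 5 mm under the flange, with the leg at the edge. A small lift test will confirm the hook.

Request:
{"api": "carry_out", "payload": {"targets": [{"dp":[0,0,-1],"yaw":0},{"dp":[0,0,-2],"yaw":0},{"dp":[0,0,-2],"yaw":0}]}}

```text
clock: 15.85
eef_pos: [546.3, 95.3, 77.7]
tcp_rot: [-3.14, -0.004, 2.93]
contact_force: [-5.1, 1.7, -4.2]
opening: 0.468
grasp_force: 30.6
```

Request:
{"api": "carry_out", "payload": {"targets": [{"dp":[0,0,-1],"yaw":0},{"dp":[0,0,-2],"yaw":0},{"dp":[0,0,-2],"yaw":0}]}}

```text
clock: 16.23
eef_pos: [546.4, 95.3, 79.8]
tcp_rot: [-3.14, -0.004, 2.93]
contact_force: [-5.4, 1.4, -3.4]
opening: 0.47
grasp_force: 30.6
```

Request:
{"api": "carry_out", "payload": {"targets": [{"dp":[0,0,-1],"yaw":0},{"dp":[0,0,-2],"yaw":0},{"dp":[0,0,-2],"yaw":0}]}}

```text
clock: 16.6
eef_pos: [546.6, 95.3, 81.8]
tcp_rot: [-3.14, -0.004, 2.93]
contact_force: [-4.8, 1.2, -4.1]
opening: 0.466
grasp_force: 30.6
```

```bash
python3 - <<'E'
from h import *
s=where();print(s['wrist_torque'])
E
```

```text
rail X,Y,z -13.07 -1.06 81.84 yaw -12.139999999999986 F [-4.8  1.2 -4.1] clk 16.6
[ 0.17741059  1.1132143  -0.05874589]
```

```bash
cat >> h.py <<'E'
def auto(img=None,verbose=True):
    "find holes and pad edge in the wrist image and fit the tilt"
    a=r.grab_frame("wrist")[:,:,::-1] if img is None else img
    g=cv2.resize(cv2.cvtColor(a,cv2.COLOR_BGR2GRAY),(800,600),interpolation=cv2.INTER_CUBIC)
    n,_,st,ce=cv2.connectedComponentsWithStats((g<55).astype(np.uint8))
    hs=sorted([tuple(s) for s in st[1:] if 8<s[2]<32 and 20<s[3]<60 and s[4]>.75*s[2]*s[3] and 330<s[0]<460 and s[1]>200],key=lambda s:s[0])
    print('holes',[tuple(map(int,s)) for s in hs])
    col=g[:,385:412].mean(1);d=np.diff(cv2.GaussianBlur(col[:,None],(1,5),0)[:,0])
    rows=[(int(i),round(float(d[i]),1)) for i in range(200,560) if abs(d[i])>6 and abs(d[i])==abs(d[max(0,i-4):i+5]).max()]
    print('rows',rows)
    return hs,rows
E
python3 - <<'E'
from h import *
print(cv2.imread("pics/w6.png").shape)
auto(cv2.imread("pics/w6.png"));auto(cv2.imread("pics/w4.png"));auto(cv2.imread("pics/w3.png")[:,:440]);auto()
E
```

```text
(600, 800, 3)
holes [(354, 349, 20, 41, 771), (422, 349, 20, 41, 797)]
rows [(230, -8.3), (275, 18.2), (281, 14.4), (503, -14.8), (547, -11.9)]
holes [(354, 349, 20, 40, 741), (422, 349, 19, 40, 759)]
rows [(282, 16.5), (503, -17.0), (547, -14.0)]
holes [(352, 371, 21, 38, 764), (422, 371, 21, 38, 766)]
rows [(211, -9.3), (254, 13.1), (277, -23.6), (287, 21.1), (508, -14.1), (547, -11.3)]
holes [(354, 349, 20, 41, 749), (422, 349, 20, 41, 790)]
rows [(227, -10.4), (275, 17.7), (281, 14.7), (503, -14.9), (546, -11.8)]
```

```bash
cat >> h.py <<'E'
def fit(img=None):
    hs,rows=auto(img); f=[]
    for x,y,w,h,_ in hs:f+=[(x,y),(x+w,y),(x+w,y+h),(x,y+h)]
    pr=[i for i,v in rows if 490<i<525 and v<0][0]+.5
    s=r.sense();C=cal("wrist");px=np.array(f+[(398,pr)],float)/1.5625
    XY=np.r_[FT[:8],[[13.65,0.3]]].astype(float);XY[:,1]*=1.04;T=s['eef_pos']
    def pts(p):
        x,z,th,y=p;c,sn=np.cos(th),np.sin(th)
        return np.c_[T[:2]+(XY[:,0]*c-60*sn+x)[:,None]*UX+(XY[:,1]+y)[:,None]*UY,T[2]+XY[:,0]*sn+60*c+z]
    o=least_squares(lambda p:(proj("wrist",pts(p),C)-px).ravel(),[0,-27,.2,0],loss='soft_l1');x,z,th,_=o.x;c,sn=np.cos(th),np.sin(th)
    P=lambda a,b:(np.array([a*c-b*sn+x,a*sn+b*c+z])).round(1)
    print('tilt',np.degrees(th).round(1),'grip',P(2,36),'lip',P(-25,-8.5),'root',P(-31,0),P(-31,-6.5),'foot',P(30,-14),'cost',o.cost.round(2))
E
python3 - <<'E'
from h import *
for n,w in(("w3",440),("w4",800),("w5",480),("w6",800)):
    print(n);fit(cv2.imread(f"pics/{n}.png")[:,:w])
where()
E
```

```text
w3
holes [(352, 371, 21, 38, 764), (422, 371, 21, 38, 766)]
rows [(211, -9.3), (254, 13.1), (277, -23.6), (287, 21.1), (508, -14.1), (547, -11.3)]
tilt 2.3 grip [4.4 0.5] lip [-20.8 -45. ] root [-27.1 -36.8] [-26.8 -43.3] foot [ 34.4 -48.3] cost 2.91
w4
holes [(354, 349, 20, 40, 741), (422, 349, 19, 40, 759)]
rows [(282, 16.5), (503, -17.0), (547, -14.0)]
tilt 20.9 grip [7.6 2.8] lip [ -1.7 -48.4] root [-10.4 -42.6] [ -8.1 -48.7] foot [ 51.6 -34. ] cost 3.75
w5
holes [(354, 345, 20, 41, 764), (421, 345, 20, 41, 769)]
rows [(208, -6.0), (258, -9.1), (281, 22.2), (501, -15.5), (546, -12.5)]
tilt 22.3 grip [6.9 3.7] lip [ -1.2 -47.7] root [-10.  -42.1] [ -7.5 -48.1] foot [ 51.8 -31.9] cost 2.81
w6
holes [(354, 349, 20, 41, 771), (422, 349, 20, 41, 797)]
rows [(230, -8.3), (275, 18.2), (281, 14.4), (503, -14.8), (547, -11.9)]
tilt 18.1 grip [6.3 3. ] lip [ -5.6 -47.7] root [-13.9 -41.4] [-11.9 -47.6] foot [ 48.4 -35.8] cost 3.11
rail X,Y,z -13.04 -1.06 81.87 yaw -12.139999999999986 F [-6.4  1.3 -3.1] clk 16.65
```

Request:
{"api": "carry_out", "payload": {"targets": [{"dp":[0,0,-1],"yaw":0},{"dp":[0,0,-2],"yaw":0},{"dp":[0,0,-2],"yaw":0}]}}

```text
clock: 17.02
eef_pos: [549.6, 95.6, 85.0]
tcp_rot: [3.141, 0.002, 2.93]
contact_force: [-0.7, -1.2, -1.7]
opening: 0.464
grasp_force: 30.9
```

Request:
{"api": "carry_out", "payload": {"targets": [{"dp":[0,0,-1],"yaw":0},{"dp":[0,0,-2],"yaw":0},{"dp":[0,0,-2],"yaw":0}]}}

```text
clock: 17.4
eef_pos: [548.8, 95.5, 86.8]
tcp_rot: [3.141, 0.001, 2.93]
contact_force: [0.1, 1.7, -2.1]
opening: 0.467
grasp_force: 30.9
```

The contact force vanished as the lip rose past the rail top, so the lip tip had been butting the edge face, about 2–3 mm too high. I'll back out, go lower (TCP z 73) and advance again.

Request:
{"api": "carry_out", "payload": {"targets": [{"dp":[5,0,0],"yaw":0},{"dp":[10,0,0],"yaw":0},{"dp":[10,0,4],"yaw":0},{"dp":[10,0,8],"yaw":0},{"dp":[10,0,12],"yaw":0},{"dp":[10,0,13.8],"yaw":0},{"dp":[10,0,13.8],"yaw":0},{"dp":[10,0,13.8],"yaw":0}]}}

```text
clock: 18.4
eef_pos: [538.8, 97.6, 72.9]
tcp_rot: [3.142, 0.0, 2.93]
contact_force: [-0.6, 0.1, -2.8]
opening: 0.467
grasp_force: 30.9
```

```bash
python3 - <<'E'
from h import *
where();fit()
E
```

```text
rail X,Y,z -21.2 -0.51 72.86 yaw -12.129999999999995 F [-0.6  0.1 -2.8] clk 18.4
holes [(354, 349, 20, 40, 737), (422, 349, 20, 40, 775)]
rows [(248, -9.4), (275, 16.7), (281, 17.0), (503, -15.0), (547, -11.8)]
tilt 19.5 grip [6.7 3. ] lip [ -3.8 -47.9] root [-12.3 -41.9] [-10.1 -48.1] foot [ 49.9 -34.7] cost 3.33
```

Tilt is about 16–17°. Advancing.

Request:
{"api": "carry_out", "payload": {"targets": [{"dp":[-2,0,0],"yaw":0},{"dp":[-4,0,0],"yaw":0},{"dp":[-6,0,0],"yaw":0},{"dp":[-7,0,0],"yaw":0},{"dp":[-7,0,0],"yaw":0}]}}

```text
clock: 19.08
eef_pos: [545.6, 96.1, 72.8]
tcp_rot: [-3.142, -0.0, 2.93]
contact_force: [0.5, -0.1, -1.8]
opening: 0.467
grasp_force: 30.9
```

Request:
{"api": "carry_out", "payload": {"targets": [{"dp":[-1,0,0],"yaw":0},{"dp":[-2,0,0],"yaw":0},{"dp":[-2,0,0],"yaw":0}]}}

```text
clock: 19.45
eef_pos: [547.5, 95.7, 72.8]
tcp_rot: [3.142, 0.0, 2.93]
contact_force: [0.6, 0.8, -2.8]
opening: 0.463
grasp_force: 30.9
```

Request:
{"api": "carry_out", "payload": {"targets": [{"dp":[-1,0,0],"yaw":0},{"dp":[-2,0,0],"yaw":0},{"dp":[-2,0,0],"yaw":0}]}}

```text
clock: 19.82
eef_pos: [549.5, 95.3, 72.8]
tcp_rot: [3.142, 0.0, 2.93]
contact_force: [0.2, 0.9, -2.2]
opening: 0.465
grasp_force: 30.9
```

Past the earlier contact point with no force, so the lip is under the flange. On to the leg stop.

Request:
{"api": "carry_out", "payload": {"targets": [{"dp":[-1,0,0],"yaw":0},{"dp":[-2,0,0],"yaw":0},{"dp":[-2,0,0],"yaw":0}]}}

```text
clock: 20.2
eef_pos: [551.5, 94.9, 72.8]
tcp_rot: [3.142, 0.0, 2.93]
contact_force: [0.4, -0.1, -1.8]
opening: 0.469
grasp_force: 30.9
```

Request:
{"api": "carry_out", "payload": {"targets": [{"dp":[-1,0,0],"yaw":0},{"dp":[-2,0,0],"yaw":0},{"dp":[-2,0,0],"yaw":0}]}}

```text
clock: 20.58
eef_pos: [552.6, 94.4, 72.6]
tcp_rot: [-3.141, -0.002, 2.93]
contact_force: [-3.4, 2.6, -2.0]
opening: 0.466
grasp_force: 31.0
```

Request:
{"api": "carry_out", "payload": {"targets": [{"dp":[0,0,-1],"yaw":0},{"dp":[0,0,-2.5],"yaw":0},{"dp":[0,0,-2.5],"yaw":0}]}}

```text
clock: 20.95
eef_pos: [552.1, 94.4, 74.1]
tcp_rot: [-3.141, -0.002, 2.93]
contact_force: [-2.9, 3.0, -18.1]
opening: 0.464
grasp_force: 29.0
```

It's hooked: the lift met a 16 N pull. I'll set it back down a little, keep a light forward push, and release.

Request:
{"api": "carry_out", "payload": {"targets": [{"dp":[0,0,1.5],"yaw":0},{"dp":[-0.5,0,2.5],"yaw":0},{"dp":[-1.5,0,3.5],"yaw":0},{"dp":[-2,0,4],"yaw":0},{"dp":[-2,0,4],"yaw":0}]}}

```text
clock: 21.58
eef_pos: [555.3, 93.9, 72.4]
tcp_rot: [-3.141, -0.0, 2.93]
contact_force: [-6.4, 0.3, 1.7]
opening: 0.468
grasp_force: 31.5
```

```bash
python3 - <<'E'
from h import *
where();fit()
E
```

```text
rail X,Y,z -4.23 -0.6 72.35 yaw -12.129999999999995 F [-6.4  0.3  1.7] clk 21.57
holes [(353, 352, 20, 41, 784), (422, 352, 20, 41, 819)]
rows [(208, -13.1), (269, 18.6), (276, -19.0), (504, -14.8), (547, -11.6)]
tilt 14.7 grip [5.4 2.8] lip [ -9.4 -47.1] root [-17.4 -40.4] [-15.8 -46.7] foot [ 45.2 -38.5] cost 3.67
```

Request:
{"api": "carry_out", "payload": {"targets": [{"dp":[0,0,0],"yaw":0},{"dp":[0,0,0],"yaw":0},{"dp":[0,0,0],"yaw":0},{"dp":[0,0,0],"yaw":0}], "fingers": 0.3}}

```text
clock: 22.12
eef_pos: [555.7, 94.0, 71.5]
tcp_rot: [3.141, 0.001, 2.93]
contact_force: [0.2, -0.6, 0.2]
opening: 0.649
grasp_force: 0.0
```

Request:
{"api": "carry_out", "payload": {"targets": [{"dp":[0,0,-10],"yaw":0},{"dp":[0,0,-40],"yaw":0},{"dp":[0,0,-80],"yaw":0},{"dp":[0,0,-80],"yaw":0}]}}

```text
clock: 22.62
eef_pos: [557.6, 94.4, 154.9]
tcp_rot: [3.139, 0.006, 2.93]
contact_force: [-0.1, -0.1, -0.1]
opening: 0.65
grasp_force: 0.0
```

Request:
{"api": "carry_out", "payload": {"targets": [{"dp":[0,0,0],"yaw":0},{"dp":[0,0,0],"yaw":0},{"dp":[0,0,0],"yaw":0},{"dp":[0,0,0],"yaw":0},{"dp":[0,0,0],"yaw":0},{"dp":[0,0,0],"yaw":0}], "fingers": -1}}

```text
clock: 23.38
eef_pos: [555.3, 94.0, 151.2]
tcp_rot: [-3.142, -0.0, 2.93]
contact_force: [0.1, 0.2, 0.0]
opening: -0.002
grasp_force: 0.0
```

```bash
python3 - <<'E'
from h import *
s=where();print(s['opening'])
a=r.grab_frame("wrist")[:,:,::-1]
np.save("w7C.npy",np.hstack([c.ravel() for c in cal("wrist")]))
cv2.imwrite("pics/w7.png",cv2.resize(a,(800,600),interpolation=cv2.INTER_CUBIC))
E
```

```text
rail X,Y,z -4.31 -0.5 151.2 yaw -12.129999999999995 F [0.1 0.2 0. ] clk 23.38
-0.002335592542552887
```

View pics/w7.png

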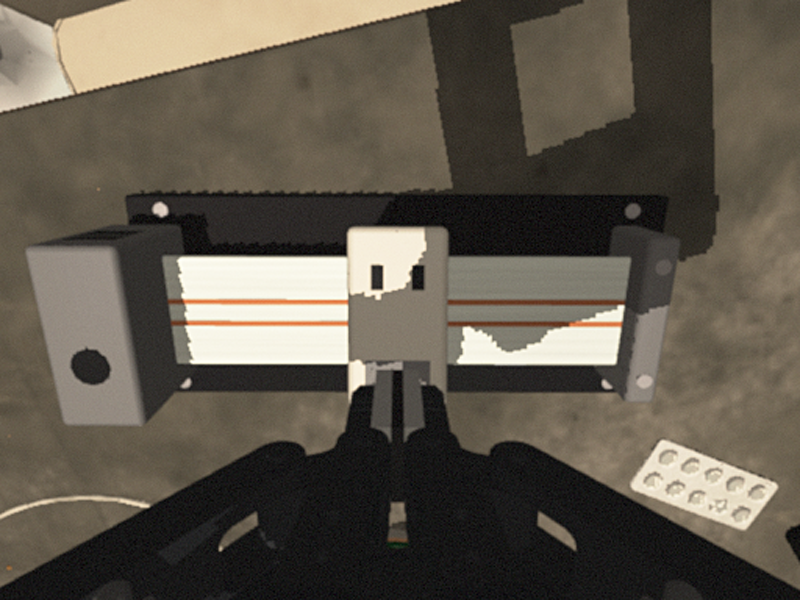

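The module stays hooked with its far end raised. It is square to the rail and well clear of both the supply block and the cheek. The pad's near edge is at about (398,362), just ahead of the fingertips.

```bash
python3 - <<'E'
from h import *
for p,z in(((398,362),108),((398,228),98),((377,265),102)):
    e=back("wrist",np.array([p])/1.5625,z)[0,:2]-M;print((e@UX).round(1),(e@UY).round(1))
rail(15,-1,135)
E
```

```text
-1.5 -0.6
-52.6 -0.6
-39.1 -8.7
dp [-19.3  -0.5  16.2] yaw 0.07 |d| 25.2 clk 23.43
```

Request:
{"api": "carry_out", "payload": {"targets": [{"dp":[-10,-0.5,8],"yaw":0},{"dp":[-18.5,-0.5,18],"yaw":0},{"dp":[-18.5,-0.5,25],"yaw":0},{"dp":[-18.5,-0.5,28],"yaw":0},{"dp":[-18.5,-0.5,29],"yaw":0},{"dp":[-18.5,-0.5,29],"yaw":0}]}}

```text
clock: 24.18
eef_pos: [573.2, 89.7, 122.4]
tcp_rot: [3.142, 0.0, 2.93]
contact_force: [-0.2, -0.1, -0.4]
opening: -0.001
grasp_force: 0.0
```

Request:
{"api": "carry_out", "payload": {"targets": [{"dp":[0,0,1],"yaw":0},{"dp":[0,0,2],"yaw":0},{"dp":[0,0,2],"yaw":0}]}}

```text
clock: 24.55
eef_pos: [573.2, 89.6, 120.3]
tcp_rot: [-3.142, -0.0, 2.93]
contact_force: [-1.1, -0.5, 0.5]
opening: 0.001
grasp_force: 0.0
```

Request:
{"api": "carry_out", "payload": {"targets": [{"dp":[0,0,1],"yaw":0},{"dp":[0,0,2],"yaw":0},{"dp":[0,0,2],"yaw":0}]}}

```text
clock: 24.92
eef_pos: [574.2, 89.7, 118.9]
tcp_rot: [3.141, 0.002, 2.93]
contact_force: [1.7, -0.4, 4.7]
opening: -0.004
grasp_force: 2.2
```

Request:
{"api": "carry_out", "payload": {"targets": [{"dp":[-1,0,0.7],"yaw":0},{"dp":[-2.2,0,1.4],"yaw":0},{"dp":[-3.2,0,2],"yaw":0},{"dp":[-3.2,0,2],"yaw":0}]}}

```text
clock: 25.42
eef_pos: [577.1, 89.0, 116.8]
tcp_rot: [3.141, 0.001, 2.93]
contact_force: [1.4, -0.1, 5.8]
opening: -0.003
grasp_force: 2.6
```

Request:
{"api": "carry_out", "payload": {"targets": [{"dp":[-1,0,0.7],"yaw":0},{"dp":[-2,0,1.4],"yaw":0},{"dp":[-3,0,2],"yaw":0},{"dp":[-3,0,2],"yaw":0}]}}

```text
clock: 25.92
eef_pos: [579.0, 88.3, 113.9]
tcp_rot: [-3.141, -0.001, 2.93]
contact_force: [-0.1, 0.2, 0.9]
opening: -0.002
grasp_force: 0.0
```

Request:
{"api": "carry_out", "payload": {"targets": [{"dp":[-1,0,0.7],"yaw":0},{"dp":[-1.8,0,1.4],"yaw":0},{"dp":[-2.6,0,2],"yaw":0},{"dp":[-2.6,0,2],"yaw":0}]}}

```text
clock: 26.42
eef_pos: [581.9, 87.8, 112.2]
tcp_rot: [-3.142, -0.0, 2.93]
contact_force: [0.7, 0.3, 0.7]
opening: -0.002
grasp_force: 0.0
```

Request:
{"api": "carry_out", "payload": {"targets": [{"dp":[-0.8,0,0.7],"yaw":0},{"dp":[-1.6,0,1.4],"yaw":0},{"dp":[-2.3,0,2],"yaw":0},{"dp":[-2.3,0,2],"yaw":0}]}}

```text
clock: 26.92
eef_pos: [584.1, 87.3, 110.2]
tcp_rot: [-3.142, -0.0, 2.93]
contact_force: [-0.2, 0.0, 0.0]
opening: -0.0
grasp_force: 0.0
```

Request:
{"api": "carry_out", "payload": {"targets": [{"dp":[0,0,0.7],"yaw":0},{"dp":[0,0,1.5],"yaw":0},{"dp":[0,0,1.5],"yaw":0}]}}

```text
clock: 27.3
eef_pos: [583.9, 87.3, 108.7]
tcp_rot: [-3.141, -0.0, 2.93]
contact_force: [-0.8, 0.2, -0.0]
opening: -0.001
grasp_force: 0.0
```

Request:
{"api": "carry_out", "payload": {"targets": [{"dp":[0,0,0.7],"yaw":0},{"dp":[0,0,1.5],"yaw":0},{"dp":[0,0,1.5],"yaw":0}]}}

```text
clock: 27.68
eef_pos: [584.4, 87.3, 108.0]
tcp_rot: [3.141, 0.001, 2.93]
contact_force: [-1.7, -0.7, 6.0]
opening: -0.0
grasp_force: 3.3
```

Contact came at exactly the height of a flat, fitted module. I'll press lightly once more to confirm, then back off and measure.

Request:
{"api": "carry_out", "payload": {"targets": [{"dp":[0,0,0.4],"yaw":0},{"dp":[0,0,0.8],"yaw":0},{"dp":[0,0,0.8],"yaw":0}]}}

```text
clock: 28.05
eef_pos: [584.8, 87.3, 107.9]
tcp_rot: [3.141, 0.002, 2.93]
contact_force: [-2.5, -1.9, 12.0]
opening: 0.0
grasp_force: 6.5
```

Request:
{"api": "carry_out", "payload": {"targets": [{"dp":[0,0,-4],"yaw":0},{"dp":[10,0,-30],"yaw":0},{"dp":[33,0,-44],"yaw":0},{"dp":[33,0,-46],"yaw":0},{"dp":[33,0,-46],"yaw":0},{"dp":[33,0,-46],"yaw":0}]}}

```text
clock: 28.8
eef_pos: [552.2, 94.1, 151.9]
tcp_rot: [-3.141, -0.0, 2.93]
contact_force: [0.1, -0.3, 0.0]
opening: -0.003
grasp_force: 0.0
```

```bash
python3 - <<'E'
from h import *
where();T=r.sense()['eef_pos'];C=cal("wrist")
a=r.grab_frame("wrist")[:,:,::-1];g=cv2.resize(cv2.cvtColor(a,cv2.COLOR_BGR2GRAY),(800,600),interpolation=cv2.INTER_CUBIC)
cv2.imwrite("pics/w8.png",g)
n,_,st,_=cv2.connectedComponentsWithStats((g<70).astype(np.uint8))
print([tuple(map(int,s)) for s in st[1:] if 5<s[2]<25 and 12<s[3]<45 and 320<s[0]<470])
# predicted hole boxes for flat (tilt 0) and 12 deg
for th in (0,4,12):
    c,sn=np.cos(np.radians(th)),np.sin(np.radians(th));e=-30.5
    X=(FT[:8,0]+31)*c-60*sn+e;Z=40+(FT[:8,0]+31)*sn+60*c
    P=np.c_[M+X[:,None]*UX+(FT[:8,1:]-.6)*UY,Z];q=proj("wrist",P,C)*1.5625
    print(th,q[:4].min(0).round(),np.ptp(q[:4],0).round(1),q[4:].min(0).round(),np.ptp(q[4:],0).round(1))
col=g[:,393:404].mean(1);d=np.diff(col);print([(i,int(d[i])) for i in range(180,450) if abs(d[i])>9])
E
```

```text
rail X,Y,z -7.35 -1.06 151.9 yaw -12.139999999999986 F [ 0.1 -0.3  0. ] clk 28.8
[(373, 303, 12, 24, 279), (413, 303, 12, 24, 278)]
0 [373. 306.] [14.  24.9] [414. 305.] [13.9 25. ]
4 [372. 296.] [14.1 25.8] [414. 295.] [13.9 25.9]
12 [372. 275.] [14.1 26.9] [414. 274.] [14.3 27. ]
[(197, -20), (198, -27), (199, -20), (201, 11), (239, 24), (240, 33), (241, 19), (251, -14), (252, -23), (253, -28), (254, -16), (256, 22), (257, 33), (258, 24), (259, 11), (264, 21), (265, 32), (266, 29), (267, 26), (268, 12), (284, -16), (285, -27), (286, -30), (287, -23), (288, -10), (289, -12), (349, 12), (350, 25), (351, 24), (352, 9), (353, 14), (354, 14), (355, 12), (368, -28), (369, -94), (370, -85), (371, -18), (373, 9)]
```

The module now lies flat and square: the holes sit at row 303 against 305 predicted for flat and 275 for unclicked. It holds with nothing touching it, so I'm handing in.

```bash
python3 - <<'E'
from rig import r
print(r.sign_off())
E
```

```text
the job is handed in; nothing more can be done
None
```

The module is hooked and clicked flat and square on the rail, between the supply block and the cheek. The highest force I read was 27 N, when feeling for the rail top, and at most 12 N while pressing the module down. I handed it in at about 29 s of the 64 s; the arm's moves stayed clear of the mug, stapler and spice jar, though I didn't check them again afterwards.

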